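# Pop and turn the T-handle to open the machine case

### The job

Open the grey machine case on the bench: press the round push button next to its flush T-handle, gently, until the T springs out, then take hold of the T and ease it round clockwise against its spring until the latch lets go, without wrenching it hard against its stop. Still holding it turned, lift the lid with it until it is clear of the latch, then let go and get out of the way so that the sprung hinges swing the lid fully open. Leave the other things on the bench where they are.

Things in the scene. Friction and masses are not known exactly. Their poses are not given: they have to be found in the camera images.
- case: grey sheet-metal machine case, 240 mm deep (x), 320 mm wide (y), 127 mm high with its shut lid, fixed to the bench. Origin at the centre of its underside; -x is its front, +z up. The lid (26 mm thick) is hinged along the rear edge. Near its front edge a 60 x 182 mm stainless escutcheon carries the flush T-handle, the push button (case's left) and the key lock (case's right)
- lid_hinge (a point): middle of the lid's hinge line, 120 mm behind the case's centre and 101 mm above the bench, 195 mm behind t_axis; axes as the case's (turning with the lid). The lid swings up and back about this y axis; sprung hinges push it up by about 3 N at the T even when shut
- keeper_lip (a point): lip inside the front wall that holds the lid; a cam under the T hooks below it. With the T turned, the lid's front edge must rise about 12 mm (lid joint 0.06) to bring the cam clear above it; let go earlier, the cam springs back under it
- t_axis (a point): point on the T-handle's axis, level with the escutcheon's top face (129 mm above the bench, lid shut); axes as the case's, moving with the lid. The T is a dark straight bar 80 mm long (y), 14 mm wide and 14 mm thick, on a 12 mm stem. Shut away, its top is level with this point in a 28 x 92 mm trough, out of reach; popped out, its top stands 26 mm and its underside 12 mm above this point
- button_seat (a point): point on the escutcheon's top face on the push button's axis, 66 mm along +y from t_axis; axes as t_axis. The button is a plain domed steel disc, 18 mm across, in a dark 25 mm barrel whose rim is 2 mm above this point. How far its cap is screwed onto the stem differs from case to case and is not measured: its face stands 10 to 20.5 mm above this point. Pressed along -z
- key_lock (a point): top of the key lock, a disc of 22 mm diameter with a key slot, 66 mm along -y from t_axis: not the button, leave it alone
- t_pop (a joint): how far the T stands out, m: 0 shut away, 0.026 fully out on its spring (4 to 9 N). It is released when the button is 5 mm or more down. The button needs 1.3 N at first and about 4.5 N at 5 mm; it meets a hard stop at 6.5 mm and more than 20 N on it does damage
- t_turn (a joint): turn of the T, rad: 0 at rest, growing clockwise seen from above; possible only when popped out. First comes lost motion of 0 to 0.5 rad (differs, not measured), then it turns the latch cam against a spring (0.07 rising to 0.17 N m). The cam clears the keeper about 0.8 rad after that pick-up and meets a hard stop at about 0.93; over 0.45 N m there does damage. Let go, it springs back
- lid (a joint): opening of the lid, rad: 0 shut, 1.05 fully open at its stop. Once clear of the latch and not held, the sprung hinges swing it open unaided in about 5 s
- machine: bystander: bronze coil tattoo machine lying on its side, about 85 x 85 x 28 mm; origin under its centre
- grip: bystander: green anodised aluminium grip, a grooved cylinder of 22 mm diameter and 50 mm length lying on its side; origin under its centre
- caliper: bystander: steel dial caliper lying flat in front of the case, 230 x 75 x 18 mm; origin under its centre
- grommet_bin: bystander: clear acrylic bin 100 x 120 x 75 mm with its front flap dropped open and black rubber grommets inside; origin under its centre
- driver: bystander: black-handled screwdriver, 160 mm long; origin under its centre
- screw_jar: bystander: glass jar with aluminium cap, 52 mm diameter, 55 mm high; origin under its centre

How it is judged:
By the outcome, as a careful person would: the job done as asked, in the order asked, and still so for the second after the job is handed in, with the robot touching nothing.
It also fails if it takes over 70 s, if anything falls off the work surface, if the arm or the gripper's body presses on something with over 40 N, if the wrist force passes 120 N, or if a joint passes its speed limit or range.

### The arm

A 7-joint arm with a two-finger parallel gripper is mounted at the origin on the work surface. World frame = base frame: x ahead of the robot, y to its left, z up, the work surface at z = 0. Lengths are in m, angles in rad, forces in N, time in s.
With the tool pointing down it reaches from about 0.35 to 0.9 m from the base axis. Payload 7.2 kg.
Tool frame: the origin (TCP) lies at the very end of the fingers, on their centre line; the grasp point (between the pads) lies 19 mm behind it; z points along the fingers, y is the line along which they close (so a half turn about z gives the same grasp; the last joint's range is limited). The gripper opens to 88 mm and grips with 3 to 60 N. Pads are 20 mm wide; open, the fingers measure 115 mm over their backs; the gripper's body (75 mm by 178 mm) begins 61 mm behind the grasp point.
Start: joints at [1.17, 0.411, -0.013, 1.596, 0.006, 1.134, -0.082], TCP at [0.204, -0.591, 0.223] pointing down, gripper open.
Joint ranges: [-2.95, 2.95], [-0.29, 1.99], [-1.47, 1.44], [0.14, 2.54], [-1.03, 4.17], [0.13, 1.85], [-2.86, 2.86]. Speed limits (rad/s): [2.39, 2.39, 3.01, 3.01, 3.14, 3.14, 3.14].

### API

Orientations are given as a 3x3 rotation matrix whose columns are the frame's x, y, z axes.
In Python, from station import env gives the robot as it stands. The module is installed in compiled form; this text tells all that it offers.
- The arm moves only by the shell command python3 -m pendant 'ROWS' [FORCE]. ROWS is JSON, a list of rows, each a list of 3 entries, a list of its own where there are three numbers: the shift along the tool's x, y, z in m, then the turn, a rotation vector about the tool's x, y, z in degrees, then the closure, from 0 (fully open) to 1 (shut). A call has exactly 10 rows; each row is the pose to reach, as a shift and turn from the pose commanded when the call began, along the tool's axes at that moment; what a row does not reach only later rows make up. A row lasts 1/8 s, in which the tool goes at most 62.5 mm and 10.7 degrees, less where a joint would pass 70% of its speed; a pose out of reach is approached as far as the arm can. A call with a gripper value outside its range is refused whole. The fingers move at their own pace and stop on an object; FORCE is the grip in N (left out, the last holds). Time passes only in rows, so rows that repeat a pose let the fingers close, or fill a call up. It gives the time, the measured TCP pose, the force, the opening and the grip force at its end, in the units of the state.
- env.get_obs(): the state, without advancing time (a new reading comes with each control period).
- env.capture(name): name is "side" or "top" or "wrist"; returns a dict with "image" (400x640x3 uint8, red, green, blue), "depth" (400x640 float32, m along the optical axis (not along the pixel's ray), 0 where there is no reading), "vertical_fov" (degrees; the focal length in pixels is half the picture's height over the tangent of half this angle, whatever the lens; pixels are square), "cx", "cy" (the principal point, pixels), "D" ([k1, k2, p1, p2, k3] as OpenCV has them; the pictures are not rectified), "world_from_camera" (4x4, takes a point from camera to world coordinates); the wrist camera has in their place "mount" (4x4, takes a point from camera to tool coordinates, whose origin is the TCP and whose axes are the flange's). Camera axes: x right, y down, z forward; pixel columns grow to the right and rows downward; lengths in m; the calibration is good to about 2 mm. A picture is of the moment at which its call begins: read the wrist's pose just before it.
- env.job_done(): hands the job in; it is judged then, once.
The state is a dict: "t": time; "joints": joint angles; "joint_vel": joint speeds; "joint_torque": joint torques, N m; "position": TCP position; "tool_rot": TCP orientation; "ft_force": force on the tool from outside, world axes, zero at the start; "wrist_torque": the same for the moment, N m; "grip_width": opening from 0.0 (shut) to 1.0 (fully open); "grip_force": force on a finger pad.
Only numpy, scipy, OpenCV 4.12 (cv2) and the standard library are available. Lean on these libraries where they do the work, as an engineer would, in place of code of your own. Each camera call takes 0.05 s, during which the arm holds its last target. There are 200 camera calls.

## Working session

There is one attempt and no reset: what is moved stays moved. The work goes in short steps, Python scripts to look and compute and a shell command to move; the robot and the scene stay as the last step left them, time stands still between calls to the robot, and variables do not carry over. Pictures are saved under pics/ and viewed, at most 10 in all, crops included, and the job is handed in when it is done.

```bash
mkdir -p pics; ls
python3 - <<'E'
from station import env
import cv2,numpy as np,pickle
o=env.get_obs();print(o)
for n in("top","side"):
    c=env.capture(n);pickle.dump(c,open(n+'.pkl','wb'));cv2.imwrite(f'pics/{n}0.png',c['image'][:,:,::-1])
    print(n,{k:v for k,v in c.items() if k not in('image','depth')},(c['depth']>0).mean())
E
```

```text
pics
{'t': 0.0, 'joints': array([ 1.16979671,  0.41186543, -0.01272724,  1.59703976,  0.00559176,
        1.13430307, -0.08217079]), 'joint_vel': array([-0.00012398,  0.00101596,  0.00243464, -0.00183502, -0.00057819,
       -0.00066858,  0.00011815]), 'joint_torque': array([-1.27213389e-03, -5.87949479e+01,  6.41153008e-01, -2.91077667e+01,
       -5.36673563e-02,  1.82137481e-02,  1.33747167e-04]), 'position': array([ 0.20398668, -0.59023781,  0.22183223]), 'tool_rot': array([[ 9.45110405e-01,  3.26750595e-01, -6.08542086e-04],
       [ 3.26751147e-01, -9.45109285e-01,  1.45823896e-03],
       [-9.86583263e-05, -1.57703864e-03, -9.99998752e-01]]), 'ft_force': array([ 0.75816583, -1.0371172 , -0.08226692]), 'wrist_torque': array([ 0.02864509, -0.01991995,  0.01959065]), 'grip_force': 0.0, 'grip_width': 1.0020995724602038}
top {'vertical_fov': 47.33611949209096, 'cx': 318.7039635635587, 'cy': 201.9996446393784, 'D': array([-0.07843112,  0.        ,  0.        ,  0.        ,  0.        ]), 'world_from_camera': array([[-0.02040872, -0.98653325,  0.16228259,  0.34942108],
       [-0.99959926,  0.01694951, -0.02267213, -0.01025303],
       [ 0.0196162 , -0.16268026, -0.98648382,  1.3330102 ],
       [ 0.        ,  0.        ,  0.        ,  1.        ]])} 0.99601953125
side {'vertical_fov': 51.64434596864164, 'cx': 314.2252558687277, 'cy': 197.38263522877654, 'D': array([-0.09841162,  0.        ,  0.        ,  0.        ,  0.        ]), 'world_from_camera': array([[ 0.99018882, -0.08397723,  0.11168677,  0.44521027],
       [-0.13964605, -0.56604122,  0.81246312, -0.96237374],
       [-0.00500909, -0.82008851, -0.57221477,  0.74223967],
       [ 0.        ,  0.        ,  0.        ,  1.        ]])} 0.99598046875
```

View pics/top0.png

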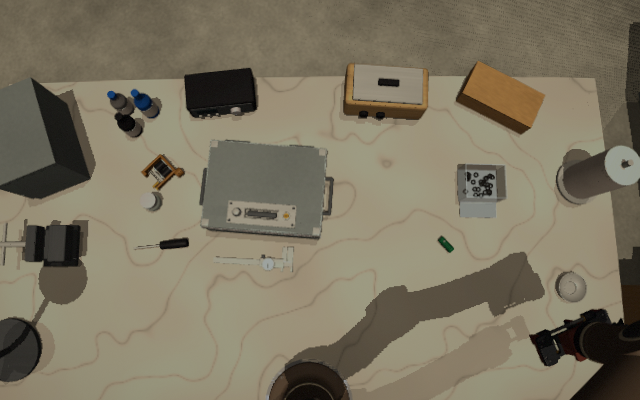

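View pics/side0.png

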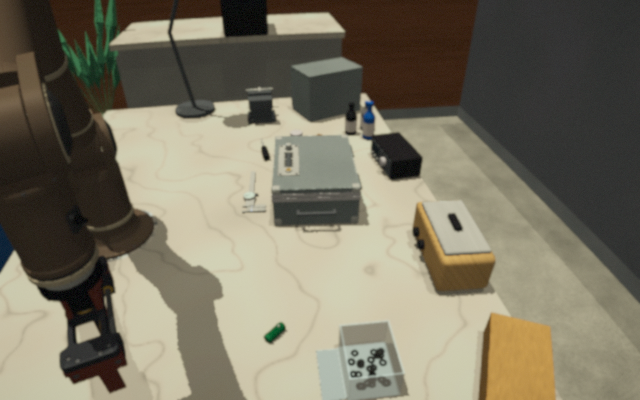

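The top view shows the case around (265,188), with the escutcheon at about (261,214), the button at (236,212) and the lock at (287,215). I'll measure these by mask and ray casting.

```bash
cat > h.py <<'E'
import numpy as np,cv2
def K(c):
    f=c['image'].shape[0]/2/np.tan(np.radians(c['vertical_fov'])/2)
    return np.array([[f,0,c['cx']],[0,f,c['cy']],[0,0,1]])
def ray(c,uv,z,T=None):
    T=c['world_from_camera'] if T is None else T
    p=cv2.undistortPoints(np.float64(uv).reshape(-1,1,2),K(c),c['D'])[:,0]
    d=np.c_[p,np.ones(len(p))]@T[:3,:3].T
    return T[:3,3]+d*((z-T[2,3])/d[:,2])[:,None]
E
python3 - <<'E'
import pickle,cv2,numpy as np
from h import *
c=pickle.load(open('top.pkl','rb'));im=c['image']
x0,y0,x1,y1=190,130,340,250
crop=im[y0:y1,x0:x1]
cv2.imwrite('pics/crop0.png',cv2.resize(crop[:,:,::-1],None,fx=5,fy=5,interpolation=cv2.INTER_CUBIC))
hsv=cv2.cvtColor(crop,cv2.COLOR_RGB2HSV)
print(im[205,230],im[222,262],im[214,215],im[170,260])
g=crop.min(2)
for th in(130,145,160):
    m=(g>th).astype(np.uint8)
    for q in cv2.findContours(m,0,2)[0]:
        if cv2.contourArea(q)>300:
            r=cv2.minAreaRect(q);b=cv2.boxPoints(r)+[x0,y0];w=ray(c,b,.129)
            print(th,r[0][0]+x0,r[0][1]+y0,r[1],r[2],w.mean(0).round(4),w[:,:2].round(3).tolist())
print(ray(c,[[236,212],[261,213.5],[287,215]],.129).round(4))
E
```

```text
[156 148 130] [157 149 131] [107 105  94] [105 104  92]
[[0.5243 0.1828 0.129 ]
 [0.5191 0.1162 0.129 ]
 [0.5139 0.0471 0.129 ]]
```

View pics/crop0.png

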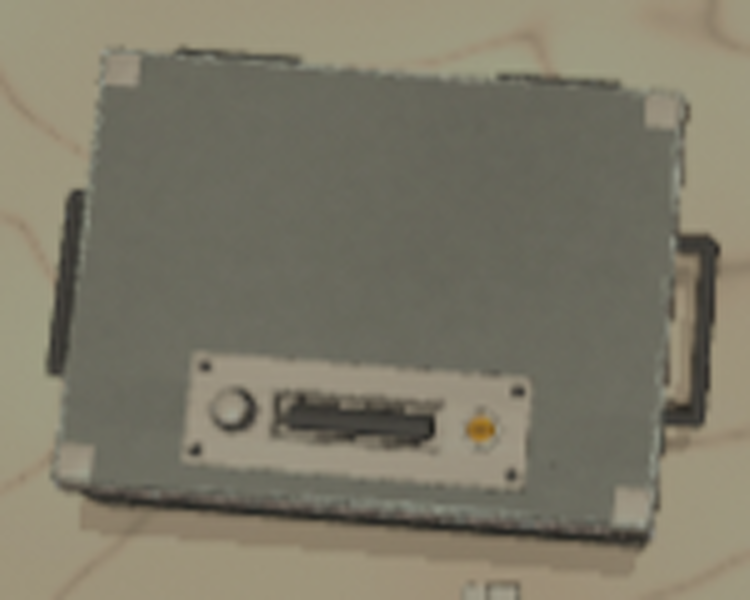

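Crop shows the escutcheon with the button on the case's left (233,408), the T at (358,420) and the lock at (482,430). Case yaw is about -4.4°. I'll move above it for a close look.

```bash
python3 -m pendant '[[[0.04,-0.046,-0.02],[0,0,-5],0.5],[[0.08,-0.092,-0.04],[0,0,-10],1],[[0.12,-0.138,-0.06],[0,0,-15],1],[[0.16,-0.185,-0.08],[0,0,-20],1],[[0.2,-0.231,-0.1],[0,0,-25],1],[[0.24,-0.277,-0.12],[0,0,-30],1],[[0.28,-0.323,-0.13],[0,0,-35],1],[[0.32,-0.37,-0.13],[0,0,-40],1],[[0.36,-0.416,-0.13],[0,0,-46],1],[[0.4,-0.462,-0.13],[0,0,-52],1]]' 20
python3 - <<'E'
from station import env
import numpy as np
o=env.get_obs();R=o['tool_rot'];p=o['position']
print(R.round(3),o['joints'].round(2),R.T@(np.array([.49,.14,.36])-p),np.degrees(np.arctan2(R[1,0],R[0,0])))
E
```

```text
t: 1.35
position: [0.4293, -0.0269, 0.3528]
tool_rot: [[0.322, 0.947, 0.001], [0.947, -0.322, -0.001], [-0.0, 0.001, -1.0]]
ft_force: [0.7, -0.4, -0.3]
grip_width: 0.007
grip_force: 0.0
[[ 0.322  0.947  0.001]
 [ 0.947 -0.322 -0.001]
 [-0.     0.001 -1.   ]] [ 0.56  0.01 -0.61  1.8   0.01  1.33 -0.37] [ 0.1775761   0.00378159 -0.00729742] 71.23897134696143
```

```bash
python3 -m pendant '[[[0.04,0,0],[0,0,-3],1],[[0.08,0,0],[0,0,-6],1],[[0.12,0.002,0],[0,0,-9],1],[[0.15,0.003,0],[0,0,-12],1],[[0.178,0.004,0],[0,0,-14.4],1],[[0.178,0.004,0],[0,0,-14.4],1],[[0.178,0.004,0],[0,0,-14.4],1],[[0.178,0.004,0],[0,0,-14.4],1],[[0.178,0.004,0],[0,0,-14.4],1],[[0.178,0.004,0],[0,0,-14.4],1]]' 20
python3 - <<'E'
from station import env
import pickle,cv2
o=env.get_obs();c=env.capture('wrist');c['obs']=o
pickle.dump(c,open('w1.pkl','wb'));cv2.imwrite('pics/w1.png',c['image'][:,:,::-1])
print({k:v for k,v in c.items() if k not in('image','depth')})
E
```

```text
t: 2.6
position: [0.4906, 0.1379, 0.3528]
tool_rot: [[0.08, 0.997, 0.0], [0.997, -0.08, -0.0], [-0.0, 0.0, -1.0]]
ft_force: [-0.0, 0.4, -0.1]
grip_width: 0.004
grip_force: 0.0
{'vertical_fov': 59.70854822151618, 'cx': 319.06220339252314, 'cy': 202.04185696259407, 'D': array([-0.04383422,  0.        ,  0.        ,  0.        ,  0.        ]), 'mount': array([[-2.89456897e-04, -9.68295208e-01, -2.49808538e-01,
         6.73267327e-02],
       [ 9.99999915e-01, -3.53995531e-04,  2.13424666e-04,
        -1.99444586e-05],
       [-2.95089187e-04, -2.49808455e-01,  9.68295228e-01,
        -1.62495324e-01],
       [ 0.00000000e+00,  0.00000000e+00,  0.00000000e+00,
         1.00000000e+00]]), 'obs': {'t': 2.6, 'joints': array([ 0.29719324,  0.20239303, -0.78220273,  1.63352487,  0.14560419,
        1.36549188, -0.58451504]), 'joint_vel': array([-4.17165872e-03,  1.06735647e-03,  3.02257362e-04, -9.61476343e-04,
        3.63387322e-05, -2.05089757e-03, -1.04877920e-03]), 'joint_torque': array([ 5.49074484e-02, -3.82150161e+01, -4.22235176e+00, -3.11629200e+01,
       -4.88883234e-02, -2.49178003e-02,  1.66781156e-03]), 'position': array([0.49064663, 0.13786295, 0.35276824]), 'tool_rot': array([[ 7.98668672e-02,  9.96805492e-01,  3.08356771e-04],
       [ 9.96805514e-01, -7.98667916e-02, -2.50087527e-04],
       [-2.24661154e-04,  3.27345437e-04, -9.99999921e-01]]), 'ft_force': array([-0.01770095,  0.41443492, -0.05155605]), 'wrist_torque': array([-0.01749755, -0.01517081,  0.01050159]), 'grip_force': 0.0, 'grip_width': 0.004287785840451307}}
```

View pics/w1.png

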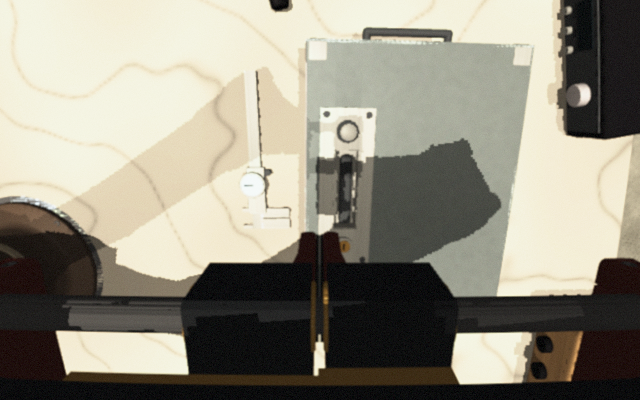

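Wrist view: button cap at (347,131), T slot at (346,190), lock at (344,246). Next I measure these with ray casting and depth.

Run:
```python
import pickle,cv2,numpy as np
from h import *
c=pickle.load(open('w1.pkl','rb'));o=c['obs']
T=np.eye(4);T[:3,:3]=o['tool_rot'];T[:3,3]=o['position'];T=T@c['mount']
np.save('T1.npy',T)
im=c['image'];d=c['depth']
def P(u,v):
    z=d[int(v),int(u)];q=cv2.undistortPoints(np.float64([[[u,v]]]),K(c),c['D'])[0,0]
    return (T@[q[0]*z,q[1]*z,z,1])[:3]
for uv in[(347,128),(347,131),(347,134),(344,131),(350,131),(330,131),(368,135),(330,200),(366,200),(347,190),(345,246),(450,90)]:print(uv,P(*uv).round(4))
# trough
tr=(d>0)
g=cv2.cvtColor(im,cv2.COLOR_RGB2GRAY)
for q in cv2.HoughCircles(cv2.GaussianBlur(g,(3,3),0)[100:165,315:380],cv2.HOUGH_GRADIENT,1,8,param1=100,param2=10,minRadius=6,maxRadius=16)[0][:4]:
    print('circ',q[0]+315,q[1]+100,q[2],ray(c,[[q[0]+315,q[1]+100]],.142,T).round(4))
print(ray(c,[[347,131]],.131,T),ray(c,[[346,190],[344.5,246]],.129,T).round(4))
s=im[95:270,305:390,::-1]
cv2.imwrite('pics/w1c.png',cv2.resize(s,None,fx=3.4,fy=3.4,interpolation=cv2.INTER_CUBIC))
```

```text
(347, 128) [0.5238 0.1869 0.1474]
(347, 131) [0.5236 0.1839 0.1474]
(347, 134) [0.5234 0.1808 0.1471]
(344, 131) [0.5204 0.1842 0.1477]
(350, 131) [0.5267 0.1836 0.1469]
(330, 131) [0.5065 0.1843 0.1286]
(368, 135) [0.5476 0.1768 0.1292]
(330, 200) [0.5008 0.1075 0.1311]
(366, 200) [0.5419 0.1038 0.1294]
(347, 190) [0.5208 0.1174 0.1305]
(345, 246) [0.5142 0.0517 0.1346]
(450, 90) [0.6379 0.2176 0.1279]
circ 348.5 131.5 7.4 [[0.5255 0.1829 0.142 ]]
circ 363.5 149.5 12.1 [[0.5403 0.1628 0.142 ]]
circ 347.5 164.5 10.6 [[0.5223 0.1481 0.142 ]]
[[0.52480645 0.18295239 0.131     ]] [[0.5198 0.1172 0.129 ]
 [0.5139 0.0496 0.129 ]]
```

View pics/w1c.png

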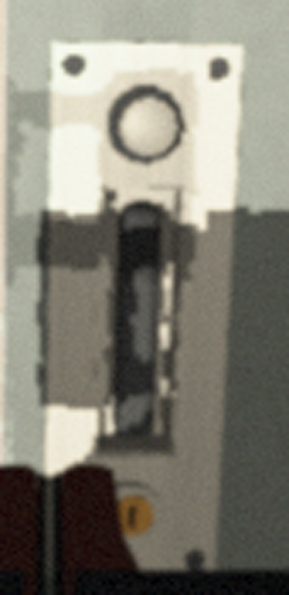

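The crop shows the button as a complete dome at (348,131), its face at about z = 0.1475. I'll go above it with the fingers closed.

```bash
python3 -m pendant '[[[0.024,0.015,0.03],[0,0,0],1],[[0.048,0.03,0.06],[0,0,0],1],[[0.048,0.03,0.09],[0,0,0],1],[[0.048,0.03,0.12],[0,0,0],1],[[0.048,0.03,0.15],[0,0,0],1],[[0.048,0.03,0.17],[0,0,0],1],[[0.048,0.03,0.185],[0,0,0],1],[[0.048,0.03,0.192],[0,0,0],1],[[0.048,0.03,0.195],[0,0,0],1],[[0.048,0.03,0.195],[0,0,0],1]]' 20
```

```text
t: 3.9
position: [0.5246, 0.1839, 0.1581]
tool_rot: [[0.079, 0.997, 0.001], [0.997, -0.079, 0.0], [0.0, 0.001, -1.0]]
ft_force: [-0.2, -0.1, 0.1]
grip_width: 0.001
grip_force: 0.0
```

```bash
python3 -m pendant '[[[0,0,0.003],[0,0,0],1],[[0,0,0.006],[0,0,0],1],[[0,0,0.008],[0,0,0],1],[[0,0,0.009],[0,0,0],1],[[0,0,0.01],[0,0,0],1],[[0,0,0.0105],[0,0,0],1],[[0,0,0.011],[0,0,0],1],[[0,0,0.0115],[0,0,0],1],[[0,0,0.012],[0,0,0],1],[[0,0,0.012],[0,0,0],1]]' 20
```

```text
t: 5.15
position: [0.5243, 0.1838, 0.1459]
tool_rot: [[0.079, 0.997, 0.0], [0.997, -0.079, -0.0], [-0.0, 0.0, -1.0]]
ft_force: [-2.3, -0.5, 4.2]
grip_width: 0.008
grip_force: 2.6
```

```bash
python3 -m pendant '[[[0,0,0.0002],[0,0,0],1],[[0,0,0.0004],[0,0,0],1],[[0,0,0.0006],[0,0,0],1],[[0,0,0.0008],[0,0,0],1],[[0,0,0.0008],[0,0,0],1],[[0,0,0.0008],[0,0,0],1],[[0,0,0.0008],[0,0,0],1],[[0,0,0.0008],[0,0,0],1],[[0,0,0.0008],[0,0,0],1],[[0,0,0.0008],[0,0,0],1]]' 20
cat > look.py <<'E'
from station import env
import numpy as np,cv2,sys,pickle
from h import *
o=env.get_obs();print(o['ft_force'].round(2),o['position'].round(4))
c=env.capture('top');T=c['world_from_camera'];d=c['depth']
# heights near T along bar, from top depth
v,u=np.mgrid[200:228,240:284];uv=np.c_[u.ravel(),v.ravel()]
q=cv2.undistortPoints(np.float64(uv).reshape(-1,1,2),K(c),c['D'])[:,0];z=d[uv[:,1],uv[:,0]]
w=(np.c_[q*z[:,None],z]@T[:3,:3].T+T[:3,3])
e=w[:,:2]-[.5194,.1172];a=np.radians(-4.4)
cy=e@[-np.sin(a),np.cos(a)];cx=e@[np.cos(a),np.sin(a)]
m=(abs(cy)<32)&(abs(cx)<.006)&(abs(cy)<.032)
print('T z',np.percentile(w[m,2],[10,50,90]).round(4),m.sum())
if len(sys.argv)>1:cv2.imwrite(sys.argv[1],cv2.resize(c['image'][130:250,190:340,::-1],None,fx=4,fy=4))
E
python3 look.py
```

```text
t: 6.4
position: [0.5243, 0.1839, 0.1452]
tool_rot: [[0.079, 0.997, 0.0], [0.997, -0.079, -0.0], [-0.0, 0.0, -1.0]]
ft_force: [-3.1, -0.8, 6.7]
grip_width: 0.006
grip_force: 2.8
[-3.06 -0.84  6.74] [0.5243 0.1839 0.1452]
T z [0.1276 0.1306 0.1324] 15
```

Run:
```python
from station import env
import cv2,numpy as np
a=env.capture('wrist')['image'][60:300,200:480,::-1]
b=env.capture('top')['image'][130:250,190:340,::-1]
s=env.capture('side')['image'][110:230,230:380,::-1]
f=lambda x:cv2.resize(x,(400,300),interpolation=cv2.INTER_CUBIC)
cv2.imwrite('pics/p2.png',np.vstack([np.hstack([f(a),f(b)]),np.hstack([f(s),f(s)*0])]))
```

```text
(no output)
```

View pics/p2.png

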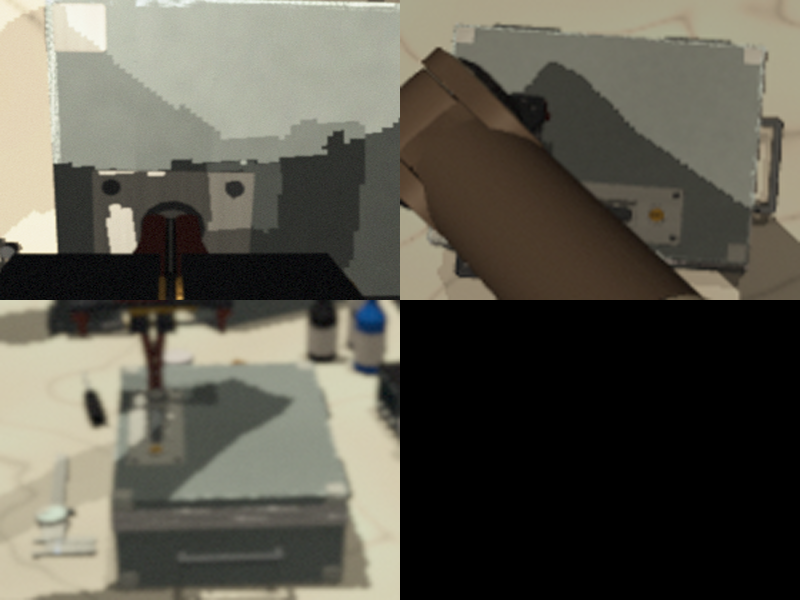

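The T isn't clearly popped in these views: the top view is occluded by the arm, and the side view shows a dark bar at about (155,420). I'll check its height in the side depth.

```bash
cat > tz.py <<'E'
from station import env
import numpy as np,cv2
from h import *
o=env.get_obs();print(o['ft_force'].round(2),o['wrist_torque'].round(2),o['position'].round(4))
for n,dd in (('side',None),('side0',1)):
    import pickle
    c=env.capture('side') if dd is None else pickle.load(open('side.pkl','rb'))
    T=c['world_from_camera'];d=c['depth']
    v,u=np.mgrid[120:200,255:330];uv=np.c_[u.ravel(),v.ravel()]
    q=cv2.undistortPoints(np.float64(uv).reshape(-1,1,2),K(c),c['D'])[:,0];z=d[uv[:,1],uv[:,0]]
    w=(np.c_[q*z[:,None],z]@T[:3,:3].T+T[:3,3])
    e=w[:,:2]-[.5194,.1172];a=np.radians(-4.4)
    cy=e@[-np.sin(a),np.cos(a)];cx=e@[np.cos(a),np.sin(a)]
    for lo in(-.04,-.02,0,.02):
        m=(cy>lo)&(cy<lo+.02)&(abs(cx)<.009)
        print(n,lo,m.sum(),np.percentile(w[m,2],[5,25,50,75,95]).round(4) if m.sum() else'')
E
python3 tz.py
```

```text
[-2.75 -0.56  6.56] [-0.22  0.42 -0.01] [0.5243 0.1839 0.1452]
side -0.04 16 [0.128  0.1286 0.1296 0.1301 0.1312]
side -0.02 18 [0.1084 0.1277 0.1295 0.1301 0.1308]
side 0 20 [0.1087 0.1108 0.1287 0.1303 0.1313]
side 0.02 37 [0.1098 0.13   0.2321 0.2365 0.2416]
side0 -0.04 16 [0.1266 0.1287 0.1298 0.1304 0.1316]
side0 -0.02 19 [0.1089 0.1283 0.1302 0.131  0.1318]
side0 0 18 [0.1091 0.1108 0.1294 0.1308 0.1316]
side0 0.02 19 [0.1082 0.111  0.1293 0.1305 0.1317]
```

```bash
python3 -m pendant '[[[0,0,0.0002],[0,0,0],1],[[0,0,0.0004],[0,0,0],1],[[0,0,0.0006],[0,0,0],1],[[0,0,0.0006],[0,0,0],1],[[0,0,0.0006],[0,0,0],1],[[0,0,0.0006],[0,0,0],1],[[0,0,0.0006],[0,0,0],1],[[0,0,0.0006],[0,0,0],1],[[0,0,0.0006],[0,0,0],1],[[0,0,0.0006],[0,0,0],1]]' 20; python3 tz.py | head -4
```

```text
t: 7.9
position: [0.5243, 0.1838, 0.1446]
tool_rot: [[0.079, 0.997, 0.0], [0.997, -0.079, -0.0], [-0.0, 0.0, -1.0]]
ft_force: [-1.7, -0.9, 5.5]
grip_width: 0.002
grip_force: 2.9
[-1.72 -0.86  5.54] [-0.17  0.41  0.06] [0.5243 0.1838 0.1446]
side -0.04 18 [0.1271 0.1278 0.1292 0.1309 0.1332]
side -0.02 15 [0.1092 0.1187 0.1285 0.1296 0.1302]
side 0 19 [0.1092 0.1195 0.1296 0.1299 0.1316]
```

```bash
python3 -m pendant '[[[0,0,0.0002],[0,0,0],1],[[0,0,0.0004],[0,0,0],1],[[0,0,0.0006],[0,0,0],1],[[0,0,0.0008],[0,0,0],1],[[0,0,0.0008],[0,0,0],1],[[0,0,0.0008],[0,0,0],1],[[0,0,0.0008],[0,0,0],1],[[0,0,0.0008],[0,0,0],1],[[0,0,0.0008],[0,0,0],1],[[0,0,0.0008],[0,0,0],1]]' 20; python3 tz.py | head -4
```

```text
t: 9.2
position: [0.5243, 0.1838, 0.1438]
tool_rot: [[0.079, 0.997, 0.0], [0.997, -0.079, -0.0], [-0.0, 0.0, -1.0]]
ft_force: [-3.0, -1.1, 5.9]
grip_width: 0.007
grip_force: 3.0
[-2.99 -1.05  5.9 ] [-0.22  0.46  0.03] [0.5243 0.1838 0.1438]
side -0.04 15 [0.1271 0.129  0.1297 0.1301 0.1313]
side -0.02 15 [0.1101 0.1287 0.1298 0.1303 0.1307]
side 0 21 [0.1081 0.1089 0.1288 0.1301 0.1306]
```

```bash
python3 -m pendant '[[[0,0,0.0002],[0,0,0],1],[[0,0,0.0004],[0,0,0],1],[[0,0,0.0006],[0,0,0],1],[[0,0,0.0008],[0,0,0],1],[[0,0,0.0008],[0,0,0],1],[[0,0,0.0008],[0,0,0],1],[[0,0,0.0008],[0,0,0],1],[[0,0,0.0008],[0,0,0],1],[[0,0,0.0008],[0,0,0],1],[[0,0,0.0008],[0,0,0],1]]' 20; python3 tz.py | head -4
```

```text
t: 10.5
position: [0.5243, 0.1838, 0.143]
tool_rot: [[0.079, 0.997, 0.0], [0.997, -0.079, -0.0], [-0.0, 0.0, -1.0]]
ft_force: [-1.5, -1.4, 5.4]
grip_width: 0.004
grip_force: 2.7
[-1.54 -1.41  5.44] [-0.23  0.39 -0.02] [0.5243 0.1838 0.143 ]
side -0.04 15 [0.1276 0.1286 0.1299 0.1314 0.1322]
side -0.02 18 [0.1095 0.1282 0.13   0.1312 0.1325]
side 0 19 [0.1084 0.1102 0.1295 0.1305 0.1312]
```

```bash
python3 -m pendant '[[[0,0,0.0002],[0,0,0],1],[[0,0,0.0004],[0,0,0],1],[[0,0,0.0006],[0,0,0],1],[[0,0,0.0007],[0,0,0],1],[[0,0,0.0007],[0,0,0],1],[[0,0,0.0007],[0,0,0],1],[[0,0,0.0007],[0,0,0],1],[[0,0,0.0007],[0,0,0],1],[[0,0,0.0007],[0,0,0],1],[[0,0,0.0007],[0,0,0],1]]' 20; python3 tz.py | head -5
```

```text
t: 11.8
position: [0.5244, 0.1839, 0.142]
tool_rot: [[0.079, 0.997, 0.0], [0.997, -0.079, 0.0], [0.0, 0.0, -1.0]]
ft_force: [-0.2, 1.1, 2.9]
grip_width: 0.008
grip_force: 1.6
[-0.25  1.14  2.9 ] [ 0.05 -0.13 -0.04] [0.5244 0.1839 0.142 ]
side -0.04 25 [0.1451 0.1487 0.1533 0.1558 0.1577]
side -0.02 35 [0.1097 0.1114 0.1195 0.155  0.1571]
side 0 20 [0.1085 0.1096 0.1543 0.1555 0.1561]
side 0.02 46 [0.1083 0.1554 0.2299 0.2359 0.2407]
```

The T popped out (z ≈ 0.155). Now up, across and open.

```bash
python3 -m pendant '[[[0,0,-0.03],[0,0,0],1],[[0,0,-0.06],[0,0,0],1],[[0,0,-0.09],[0,0,0],0.5],[[-0.03,0,-0.11],[0,0,0],0.5],[[-0.067,0,-0.12],[0,0,0],0.5],[[-0.1,0,-0.12],[0,0,0],0.5],[[-0.107,0,-0.12],[0,0,0],0.5],[[-0.107,0,-0.12],[0,0,0],0.5],[[-0.107,0,-0.12],[0,0,0],0.5],[[-0.107,0,-0.12],[0,0,0],0.5]]' 20
python3 - <<'E'
from station import env
import cv2,numpy as np
from h import *
o=env.get_obs();c=env.capture('wrist')
T=np.eye(4);T[:3,:3]=o['tool_rot'];T[:3,3]=o['position'];T=T@c['mount']
im=c['image'];d=c['depth']
v,u=np.mgrid[0:400,0:640];uv=np.c_[u.ravel(),v.ravel()]
q=cv2.undistortPoints(np.float64(uv).reshape(-1,1,2),K(c),c['D'])[:,0];z=d.ravel()
w=np.c_[q*z[:,None],z]@T[:3,:3].T+T[:3,3]
m=(w[:,2]>.150)&(w[:,2]<.162)&(np.hypot(w[:,0]-.5194,w[:,1]-.1172)<.06)
r=cv2.minAreaRect(np.float32(w[m,:2]*1000));print(m.sum(),r,w[m].mean(0),cv2.boxPoints(r))
print(uv[m].min(0),uv[m].max(0))
cv2.imwrite('pics/w3.png',im[:,:,::-1])
E
```

```text
t: 13.1
position: [0.5158, 0.0784, 0.2618]
tool_rot: [[0.077, 0.997, -0.0], [0.997, -0.077, 0.0], [0.0, -0.0, -1.0]]
ft_force: [0.2, -0.5, -0.1]
grip_width: 0.5
grip_force: 0.0
1833 ((519.1181030273438, 117.1171875), (79.6611557006836, 14.036983489990234), 84.57469940185547) [0.51927151 0.11895873 0.15531917] [[508.36514  78.12862]
 [522.3393   76.80145]
 [529.8711  156.10576]
 [515.8969  157.43292]]
[310  97] [329 200]
```

View pics/w3.png

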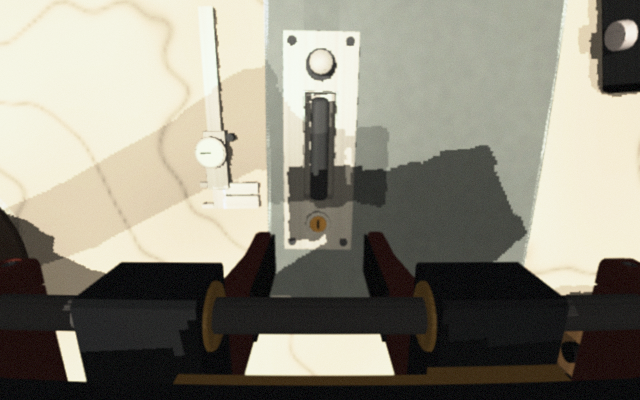

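The T now stands out, a dark bar at (320,148), 80 x 14 mm, centred at (0.5191, 0.1171), and the fingers are half open. I'll descend astride it.

```bash
python3 -m pendant '[[[0.02,0,0.01],[0,0,1],0.5],[[0.039,0,0.03],[0,0,1],0.5],[[0.039,0,0.05],[0,0,1],0.5],[[0.039,0,0.07],[0,0,1],0.5],[[0.039,0,0.09],[0,0,1],0.5],[[0.039,0,0.105],[0,0,1],0.5],[[0.039,0,0.116],[0,0,1],0.5],[[0.039,0,0.124],[0,0,1],0.5],[[0.039,0,0.128],[0,0,1],0.5],[[0.039,0,0.128],[0,0,1],0.5]]' 20
```

```text
t: 14.4
position: [0.519, 0.116, 0.134]
tool_rot: [[0.096, 0.995, 0.0], [0.995, -0.096, 0.0], [0.0, 0.0, -1.0]]
ft_force: [-0.2, 0.3, 0.1]
grip_width: 0.496
grip_force: 0.0
```

```bash
python3 -m pendant '[[[0,0,0],[0,0,0],0.6],[[0,0,0],[0,0,0],0.7],[[0,0,0],[0,0,0],0.8],[[0,0,0],[0,0,0],0.9],[[0,0,0],[0,0,0],1],[[0,0,0],[0,0,0],1],[[0,0,0],[0,0,0],1],[[0,0,0],[0,0,0],1],[[0,0,0],[0,0,0],1],[[0,0,0],[0,0,0],1]]' 25; python3 -c "
from station import env
o=env.get_obs();print(o['wrist_torque'],o['joints'].round(2))"
```

```text
t: 15.65
position: [0.5188, 0.116, 0.1339]
tool_rot: [[0.096, 0.995, -0.0], [0.995, -0.096, -0.0], [-0.0, -0.0, -1.0]]
ft_force: [-3.7, -0.1, 3.5]
grip_width: 0.156
grip_force: 25.0
[-0.07634622  0.74635095  0.06920758] [ 0.24  0.45 -0.71  1.88  0.36  0.94 -0.73]
```

```bash
cat > tq.py <<'E'
from station import env
import numpy as np
L=[]
for i in range(4):
    o=env.get_obs();L.append(np.r_[o['wrist_torque'],o['ft_force']]);env.capture('top')
R=o['tool_rot'];print('tz',np.array(L)[:,2].round(3),'mean',np.mean(L,0).round(3),'az',np.degrees(np.arctan2(R[1,0],R[0,0])).round(2),'t',o['t'])
E
python3 tq.py; python3 -m pendant '[[[0,0,0],[0,0,3],1],[[0,0,0],[0,0,6],1],[[0,0,0],[0,0,9],1],[[0,0,0],[0,0,12],1],[[0,0,0],[0,0,15],1],[[0,0,0],[0,0,18],1],[[0,0,0],[0,0,21],1],[[0,0,0],[0,0,24],1],[[0,0,0],[0,0,24],1],[[0,0,0],[0,0,24],1]]' 25;python3 tq.py
```

```text
tz [ 0.069 -0.033 -0.025  0.046] mean [-0.049  0.805  0.014 -4.1   -0.476  3.604] az 84.47 t 15.8
t: 17.1
position: [0.5181, 0.1162, 0.1337]
tool_rot: [[0.492, 0.87, -0.002], [0.87, -0.492, -0.0], [-0.001, -0.001, -1.0]]
ft_force: [-6.8, 0.7, 4.6]
grip_width: 0.155
grip_force: 25.0
tz [0.12  0.088 0.113 0.059] mean [ 0.069  1.278  0.095 -6.225  0.357  4.742] az 60.5 t 17.25
```

```bash
python3 -m pendant '[[[0,-0.0005,0],[0,0,2],1],[[-0.0004,-0.0007,0],[0,0,4],1],[[-0.0004,-0.0007,0],[0,0,6],1],[[-0.0004,-0.0007,0],[0,0,8],1],[[-0.0004,-0.0007,0],[0,0,10],1],[[-0.0004,-0.0007,0],[0,0,12],1],[[-0.0004,-0.0007,0],[0,0,14],1],[[-0.0004,-0.0007,0],[0,0,16],1],[[-0.0004,-0.0007,0],[0,0,16],1],[[-0.0004,-0.0007,0],[0,0,16],1]]' 25;python3 tq.py
```

```text
t: 18.55
position: [0.5177, 0.1164, 0.1339]
tool_rot: [[0.714, 0.7, -0.001], [0.7, -0.714, 0.0], [-0.0, -0.001, -1.0]]
ft_force: [-5.9, 1.5, 3.8]
grip_width: 0.156
grip_force: 25.0
tz [0.128 0.134 0.169 0.105] mean [ 0.276  1.189  0.134 -5.886  1.455  3.715] az 44.45 t 18.7
```

Torque suggests the pick-up came at about 13°. I'll ease the grip to 16 N, which limits the torque to about 0.32 N m, and step on.

```bash
python3 -m pendant '[[[0,0,0],[0,0,1],1],[[-0.0005,-0.0003,0],[0,0,2],1],[[-0.0008,-0.0006,0],[0,0,3],1],[[-0.0008,-0.0006,0],[0,0,4],1],[[-0.0008,-0.0006,0],[0,0,5],1],[[-0.0008,-0.0006,0],[0,0,6],1],[[-0.0008,-0.0006,0],[0,0,7],1],[[-0.0008,-0.0006,0],[0,0,8],1],[[-0.0008,-0.0006,0],[0,0,9],1],[[-0.0008,-0.0006,0],[0,0,9],1]]' 16;python3 tq.py
```

```text
t: 20.0
position: [0.5175, 0.1165, 0.1342]
tool_rot: [[0.815, 0.58, 0.001], [0.58, -0.815, 0.001], [0.001, -0.0, -1.0]]
ft_force: [-2.4, 4.8, 3.9]
grip_width: 0.158
grip_force: 16.0
tz [0.153 0.112 0.122 0.101] mean [ 1.146  0.5    0.122 -2.189  4.701  3.823] az 35.45 t 20.15
```

```bash
python3 -m pendant '[[[0,0,0],[0,0,0.5],1],[[0.0002,-0.0003,0],[0,0,1],1],[[0.0003,-0.0005,0],[0,0,1.5],1],[[0.0003,-0.0005,0],[0,0,2],1],[[0.0003,-0.0005,0],[0,0,2.5],1],[[0.0003,-0.0005,0],[0,0,3],1],[[0.0003,-0.0005,0],[0,0,3.5],1],[[0.0003,-0.0005,0],[0,0,4],1],[[0.0003,-0.0005,0],[0,0,4],1],[[0.0003,-0.0005,0],[0,0,4],1]]' 16;python3 tq.py
```

```text
t: 21.45
position: [0.5173, 0.1166, 0.134]
tool_rot: [[0.853, 0.522, 0.0], [0.522, -0.853, 0.0], [0.0, 0.0, -1.0]]
ft_force: [-1.4, 3.8, 4.1]
grip_width: 0.16
grip_force: 16.0
tz [0.165 0.125 0.104 0.173] mean [ 1.24   0.084  0.142 -0.657  4.643  4.066] az 31.47 t 21.6
```

```bash
python3 -m pendant '[[[0,0,0],[0,0,0.5],1],[[0,-0.0003,0],[0,0,1],1],[[0.0003,-0.0005,0],[0,0,1.5],1],[[0.0003,-0.0005,0],[0,0,2],1],[[0.0003,-0.0005,0],[0,0,2.5],1],[[0.0003,-0.0005,0],[0,0,3],1],[[0.0003,-0.0005,0],[0,0,3.5],1],[[0.0003,-0.0005,0],[0,0,4],1],[[0.0003,-0.0005,0],[0,0,4],1],[[0.0003,-0.0005,0],[0,0,4],1]]' 16;python3 tq.py
```

```text
t: 22.9
position: [0.5172, 0.1168, 0.1339]
tool_rot: [[0.887, 0.461, -0.0], [0.461, -0.887, -0.0], [-0.0, 0.0, -1.0]]
ft_force: [0.9, 1.2, 2.3]
grip_width: 0.154
grip_force: 16.0
tz [0.14  0.129 0.161 0.12 ] mean [ 0.382 -0.206  0.137  0.912  1.326  3.168] az 27.46 t 23.05
```

```bash
python3 -m pendant '[[[0,0,0],[0,0,0.5],1],[[0,0,0],[0,0,1],1],[[0,0,0],[0,0,1.5],1],[[0,0,0],[0,0,2],1],[[0,0,0],[0,0,2.5],1],[[0,0,0],[0,0,3],1],[[0,0,0],[0,0,3.5],1],[[0,0,0],[0,0,4],1],[[0,0,0],[0,0,4],1],[[0,0,0],[0,0,4],1]]' 16;python3 tq.py
```

```text
t: 24.35
position: [0.517, 0.1169, 0.1339]
tool_rot: [[0.917, 0.398, -0.0], [0.398, -0.917, -0.0], [-0.0, 0.0, -1.0]]
ft_force: [-0.1, -0.8, 3.4]
grip_width: 0.162
grip_force: 16.1
tz [0.281 0.267 0.301 0.3  ] mean [-0.066 -0.035  0.287 -0.266 -1.027  3.27 ] az 23.47 t 24.5
```

The stop is found gently at about 61° (0.27 N m). I'll back off 2.5° and then lift.

```bash
python3 -m pendant '[[[0,0,0],[0,0,-1],1],[[0,0,0],[0,0,-2],1],[[0,0,0],[0,0,-2],1],[[0,0,0],[0,0,-2],1],[[0,0,0],[0,0,-2],1],[[0,0,0],[0,0,-2],1],[[0,0,0],[0,0,-2],1],[[0,0,0],[0,0,-2],1],[[0,0,0],[0,0,-2],1],[[0,0,0],[0,0,-2],1]]' 25;python3 tq.py
```

```text
t: 25.8
position: [0.5171, 0.1169, 0.1339]
tool_rot: [[0.903, 0.43, -0.0], [0.43, -0.903, -0.0], [-0.0, 0.0, -1.0]]
ft_force: [-0.7, -2.6, 3.3]
grip_width: 0.155
grip_force: 25.0
tz [0.226 0.217 0.268 0.242] mean [-0.506 -0.098  0.238 -0.087 -2.915  3.041] az 25.46 t 25.95
```

```bash
python3 -m pendant '[[[0.0002,0.0001,-0.0015],[0.2,-0.4,0],1],[[0.0005,0.0003,-0.003],[0.4,-0.8,0],1],[[0.0008,0.0004,-0.0045],[0.7,-1.2,0],1],[[0.001,0.0006,-0.006],[0.9,-1.6,0],1],[[0.0013,0.0007,-0.0075],[1.1,-1.9,0],1],[[0.0016,0.0009,-0.009],[1.3,-2.3,0],1],[[0.0018,0.001,-0.0105],[1.5,-2.7,0],1],[[0.002,0.0011,-0.0116],[1.7,-3,0],1],[[0.002,0.0011,-0.0116],[1.7,-3,0],1],[[0.002,0.0011,-0.0116],[1.7,-3,0],1]]' 25;python3 tq.py
```

```text
t: 27.25
position: [0.5194, 0.1167, 0.1455]
tool_rot: [[0.901, 0.429, -0.06], [0.43, -0.903, 0.004], [-0.052, -0.029, -0.998]]
ft_force: [-0.7, -3.7, 2.5]
grip_width: 0.154
grip_force: 25.0
tz [0.271 0.249 0.264 0.297] mean [-0.939 -0.074  0.27  -0.398 -4.861  3.362] az 25.51 t 27.4
```

```bash
python3 -m pendant '[[[0.0003,0.0002,-0.002],[0.3,-0.5,0],1],[[0.0007,0.0004,-0.004],[0.6,-1,0],1],[[0.001,0.0006,-0.006],[0.9,-1.5,0],1],[[0.0014,0.0008,-0.008],[1.2,-2,0],1],[[0.0018,0.001,-0.01],[1.5,-2.5,0],1],[[0.0022,0.0012,-0.012],[1.8,-3,0],1],[[0.0025,0.0014,-0.014],[2.1,-3.6,0],1],[[0.0028,0.0016,-0.0155],[2.3,-4,0],1],[[0.0028,0.0016,-0.0155],[2.3,-4,0],1],[[0.0028,0.0016,-0.0155],[2.3,-4,0],1]]' 25;python3 tq.py
python3 - <<'E'
from station import env
import cv2,numpy as np
s=env.capture('side')['image'][110:230,230:380,::-1]
cv2.imwrite('pics/p4.png',cv2.resize(s,(750,600),interpolation=cv2.INTER_CUBIC))
E
```

```text
t: 28.7
position: [0.5236, 0.1163, 0.1609]
tool_rot: [[0.894, 0.425, -0.141], [0.43, -0.903, 0.01], [-0.122, -0.07, -0.99]]
ft_force: [-0.3, -5.8, 3.0]
grip_width: 0.16
grip_force: 25.0
tz [0.341 0.394 0.419 0.353] mean [-1.025 -0.054  0.376 -0.639 -5.417  3.117] az 25.7 t 28.85
```

View pics/p4.png

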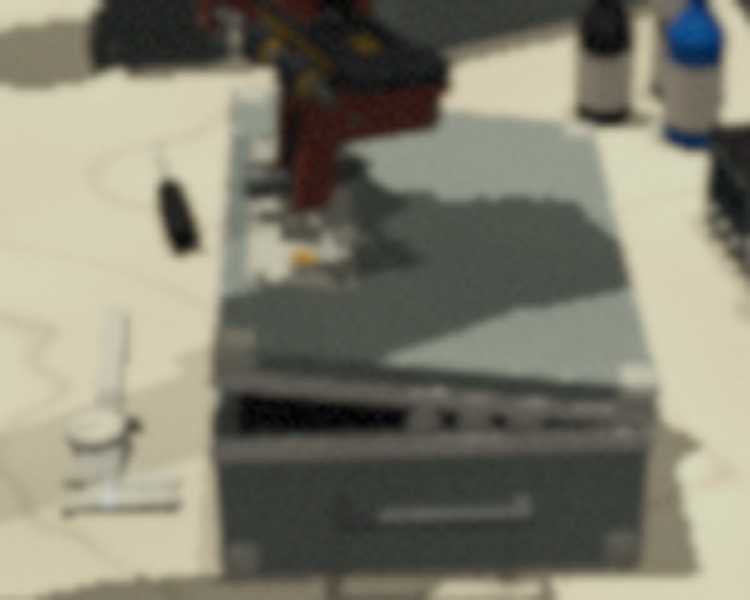

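The lid stands raised by 0.14 rad: the gap shows at (320,415) and the cam is clear. Now I ease the turn back, release and retract up and towards the robot.

```bash
python3 -m pendant '[[[0,0,0],[0,0,-3],1],[[0,0,0],[0,0,-4],0.8],[[0,0,-0.003],[0,0,-4],0],[[0,0,-0.01],[0,0,-4],0],[[0,0,-0.02],[0,0,-4],0],[[0,0,-0.04],[0,0,-4],0],[[0,0,-0.09],[0,0,-4],0],[[-0.02,-0.01,-0.14],[0,0,-4],0],[[-0.06,-0.03,-0.18],[0,0,-4],0],[[-0.11,-0.05,-0.2],[0,0,-4],0]]' 25
```

```text
t: 30.2
position: [0.4306, 0.1135, 0.378]
tool_rot: [[0.862, 0.488, -0.139], [0.494, -0.87, 0.012], [-0.115, -0.079, -0.99]]
ft_force: [0.1, -0.6, 0.7]
grip_width: 0.999
grip_force: 0.0
```

```bash
python3 -m pendant '[[[-0.05,-0.02,-0.02],[0,0,0],0],[[-0.08,-0.04,-0.02],[0,0,0],0],[[-0.08,-0.04,-0.02],[0,0,0],0],[[-0.08,-0.04,-0.02],[0,0,0],0],[[-0.08,-0.04,-0.02],[0,0,0],0],[[-0.08,-0.04,-0.02],[0,0,0],0],[[-0.08,-0.04,-0.02],[0,0,0],0],[[-0.08,-0.04,-0.02],[0,0,0],0],[[-0.08,-0.04,-0.02],[0,0,0],0],[[-0.08,-0.04,-0.02],[0,0,0],0]]' 25
python3 - <<'E'
from station import env
import cv2
cv2.imwrite('pics/p5.png',env.capture('side')['image'][:,:,::-1])
E
```

```text
t: 31.45
position: [0.3462, 0.1074, 0.408]
tool_rot: [[0.862, 0.486, -0.14], [0.493, -0.87, 0.01], [-0.117, -0.078, -0.99]]
ft_force: [0.1, -0.1, -0.5]
grip_width: 0.999
grip_force: 0.0
```

View pics/p5.png

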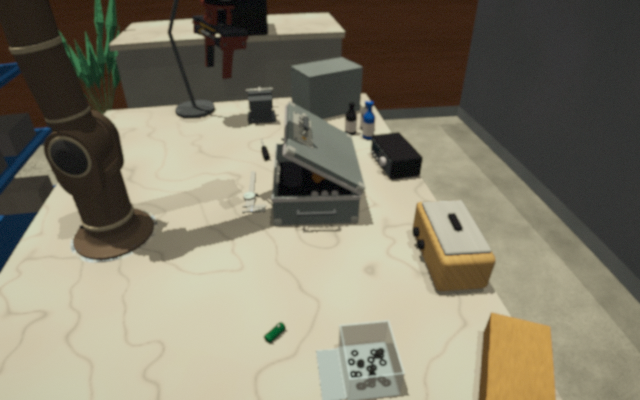

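The lid is swinging open on its own (front edge at about (285,110)) and the gripper is well clear. I'll wait about 5 s more for it to reach its stop.

```bash
Z='x'; python3 -m pendant '[[[0,0,0],[0,0,0],0],[[0,0,0],[0,0,0],0],[[0,0,0],[0,0,0],0],[[0,0,0],[0,0,0],0],[[0,0,0],[0,0,0],0],[[0,0,0],[0,0,0],0],[[0,0,0],[0,0,0],0],[[0,0,0],[0,0,0],0],[[0,0,0],[0,0,0],0],[[0,0,0],[0,0,0],0]]' >/dev/null
python3 -m pendant '[[[0,0,0],[0,0,0],0],[[0,0,0],[0,0,0],0],[[0,0,0],[0,0,0],0],[[0,0,0],[0,0,0],0],[[0,0,0],[0,0,0],0],[[0,0,0],[0,0,0],0],[[0,0,0],[0,0,0],0],[[0,0,0],[0,0,0],0],[[0,0,0],[0,0,0],0],[[0,0,0],[0,0,0],0]]' >/dev/null
python3 -m pendant '[[[0,0,0],[0,0,0],0],[[0,0,0],[0,0,0],0],[[0,0,0],[0,0,0],0],[[0,0,0],[0,0,0],0],[[0,0,0],[0,0,0],0],[[0,0,0],[0,0,0],0],[[0,0,0],[0,0,0],0],[[0,0,0],[0,0,0],0],[[0,0,0],[0,0,0],0],[[0,0,0],[0,0,0],0]]' >/dev/null
python3 -c "
from station import env;import pickle
pickle.dump(env.capture('side'),open('s1.pkl','wb'))"
python3 -m pendant '[[[0,0,0],[0,0,0],0],[[0,0,0],[0,0,0],0],[[0,0,0],[0,0,0],0],[[0,0,0],[0,0,0],0],[[0,0,0],[0,0,0],0],[[0,0,0],[0,0,0],0],[[0,0,0],[0,0,0],0],[[0,0,0],[0,0,0],0],[[0,0,0],[0,0,0],0],[[0,0,0],[0,0,0],0]]'
python3 - <<'E'
from station import env
import cv2,pickle,numpy as np
from h import *
a=pickle.load(open('s1.pkl','rb'));b=env.capture('side')
A=a['image'][90:230,250:380].astype(int);B=b['image'][90:230,250:380].astype(int)
print('change',abs(A-B).mean(),(abs(A-B).max(2)>40).sum())
d=b['depth'];T=b['world_from_camera']
v,u=np.mgrid[90:230,250:380];uv=np.c_[u.ravel(),v.ravel()];z=d[uv[:,1],uv[:,0]]
q=cv2.undistortPoints(np.float64(uv).reshape(-1,1,2),K(b),b['D'])[:,0]
w=np.c_[q*z[:,None],z]@T[:3,:3].T+T[:3,3]
ang=np.radians(-4.4);e=w[:,:2]-[.5194,.1172];cx=e@[np.cos(ang),np.sin(ang)];cy=e@[-np.sin(ang),np.cos(ang)]
m=(w[:,2]>.17)&(w[:,2]<.29)&(cx>0)&(cx<.25)&(abs(cy)<.15)
p=np.polyfit(cx[m],w[m,2],1);print('lid slope angle',np.arctan(abs(p[0])),'maxz',w[(cx>0)&(cx<.25)&(abs(cy)<.15),2].max(),m.sum())
E
```

```text
t: 36.55
position: [0.3462, 0.1074, 0.408]
tool_rot: [[0.862, 0.486, -0.14], [0.493, -0.87, 0.01], [-0.117, -0.078, -0.99]]
ft_force: [0.0, -0.3, 0.1]
grip_width: 1.001
grip_force: 0.0
change 1.4696886446886448 0
lid slope angle 0.7112371183072705 maxz 0.3253266793667745 693
```

```bash
python3 -c "
from station import env
print(env.job_done())"
```

```text
the job is handed in; nothing more can be done
None
```

The case is open: the lid is still at its stop (front edge at about 0.325 m, as expected), the arm is clear with the gripper open, and the job was handed in at about 37 s; the bystanders' positions were not re-measured.

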